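# Tare the laundry scale for the empty jar

### The job

The empty jar is standing on the spring scale and the needle shows its weight: tare the scale for it. With a fingertip against the ring's raised ribs, gently push the ring round the dial, either way and without pinching it, until the dial's zero mark (the thick line with the diamond) lines up with the tip of the needle to within half a division, then leave the ring alone. Do not lift or shift the scale, the jar or anything else on the shelf.

Things in the scene. Friction and masses are not known exactly. Their poses are not given: they have to be found in the camera images.
- scale: Low flat spring scale (1 kg), white housing 360 mm long with rounded corners, 190 mm wide, top face 44 mm above the shelf, standing loose on four rubber feet; about 2.1 kg in all. Origin on the shelf exactly under the dial's axis, z up; its +x runs along the housing from the dial to the pan, whose axis is 185 mm away. The end round the dial is a half circle of 95 mm radius.
- tare_ring (a joint): Angle of the tare ring, rad, growing clockwise seen from above; 0 when the zero mark points along the scale's +x; turns endlessly both ways, stays where left (friction 0.12 N m, 1.6 N at the ribs). It is the bezel round the dial, radius 66 to 86 mm, flat top 54 mm above the shelf, and turns with the dial and its clear window (radius 66 mm, top 53 mm above the shelf).
- rib (a point): Top centre of one of six equal finger ribs on the ring, 78 mm from the dial's axis, 63 mm above the shelf; this one is 30 degrees anticlockwise of the zero mark, the others every 60 degrees. Each is an upright block 12 mm wide (along the turn), 16 mm long radially (70 to 86 mm off the axis), edges rounded 3 mm, standing 9 mm proud of the ring.
- zero_mark (a point): Inner end of the zero line, 54 mm from the dial's axis, 47 mm above the shelf. It is the one thick line (4 mm) on the dial, carried on by a dark diamond (18 mm across, the only one) on the ring at 76 mm radius. The other 39 lines, one per division (25 g, 9 degrees), are thin, every fourth one longer, and all end at the window's edge.
- needle (a joint): Angle of the needle in rad, growing clockwise as seen from above; 0 (nothing on the pan) along the scale's +x, 2 pi at 1 kg. It is moved by the load on the pan, not by the ring, and cannot be touched (it lies under the window).
- needle_tip (a point): Tip of the black needle under the window (its arrowhead, 10 mm wide, ends here), 53 mm from the dial's axis, 48 mm above the shelf. The needle's other end is a short blunt tail, 8 mm wide, reaching 24 mm from the axis.
- pan_top (a point): Centre of the top of the round aluminium pan (140 mm across, 69 mm above the shelf when empty), which sinks 12 mm per kg on it.
- jar: Empty, open, clear plastic jar standing on the middle of the pan, 100 mm across, 100 mm tall (its rim is about 168 mm above the shelf), 0.1 to 0.21 kg. Origin at the centre of its underside, z up.
- brush: blue scrub brush 150 x 56 mm, 80 mm tall with its arched handle, bristles down; origin under its centre
- clothespin: wooden clothespin 74 mm long, 10 mm tall, lying beside the scale; origin under its centre
- clothespin2: a second wooden clothespin, the same size, on the scale's other side; origin under its centre
- scoop: aluminium measuring scoop: round cup 58 mm wide, 38 mm tall, flat handle to its +x, 122 mm from the cup's axis to the end; stands beside the scale; origin under the cup
- soap_dish: bar of soap in a white dish 120 x 85 mm, 32 mm tall; origin under its centre
- detergent: plastic detergent bottle 84 mm across, 230 mm tall; origin under its centre
- powder_jar: clear lidded jar 90 mm across, 120 mm tall; origin under its centre
Not all that is in view belongs to the job. What is shaped like the jar but blue, green or purple is not meant.

How it is judged:
At the end, for the whole second after the job is handed in: The inner end of the zero line lies within 4.5 mm of the needle's tip (half a division, 4.5 degrees), the ring is at rest, and the jar stands upright and still on the pan, the scale on its feet (horizontal distance between zero_mark and needle_tip below 0.0045 m and velocity of joint tare_ring between -0.05 and 0.05 rad/s and horizontal distance between jar and pan_top below 0.02 m and z of jar in the frame of pan_top below 0.004 m and angle between jar's own z axis and vertical below 0.1 rad and angle between scale's own z axis and vertical below 0.05 rad and linear speed of jar below 0.02 m/s and height (world z) of scale below 0.006 m); the robot touches nothing.
It fails at once if the jar is lifted or shifted on the pan (more than 15 mm) (z of jar in the frame of pan_top above 0.015 m or distance of jar from where it was at the start of the episode above 0.035 m or angle between jar's own z axis and vertical above 0.2 rad or horizontal distance between jar and pan_top above 0.022 m).
It fails at once if the scale is shifted by more than 20 mm, lifted or tipped (distance of scale from where it was at the start of the episode above 0.02 m or height (world z) of scale above 0.008 m or angle between scale's own z axis and vertical above 0.08 rad).
It fails at once if the scale or its ring is forced or pinched (more than 30 N of contact) instead of gently pushed (contact force between the fingers and scale above 30 N).
It fails at once if another thing on the shelf is moved by more than 20 mm (distance of any of brush, clothespin, clothespin2, scoop, soap_dish, detergent, powder_jar from where it was at the start of the episode above 0.02 m).
It also fails if it takes over 64 s, if anything falls off the work surface, if the arm or the gripper's body presses on something with over 40 N, if the wrist force passes 120 N, or if a joint passes its speed limit or range.

### The arm

A 6-joint arm with a two-finger parallel gripper is mounted at the origin on the work surface. World frame = base frame: x ahead of the robot, y to its left, z up, the work surface at z = 0. Lengths are in m, angles in rad, forces in N, time in s.
With the tool pointing down it reaches from about 0.35 to 0.975 m from the base axis. Payload 7.1 kg.
Tool frame: the origin (TCP) lies midway between the tips of the shut fingers; the grasp point (between the pads) lies 19 mm behind it; z points along the fingers, y is the direction in which the jaws open and shut (so a half turn about z gives the same grasp; the last joint's range is limited). The gripper opens to 88 mm and grips with 3 to 60 N. Pads are 20 mm wide; open, the fingers measure 115 mm over their backs; the gripper's body (75 mm by 178 mm) begins 61 mm behind the grasp point.
Start: joints at [-1.225, 0.423, 1.63, -0, 1.089, -0.019], TCP at [0.223, -0.584, 0.223] pointing down, gripper open.
Joint ranges: [-3, 3], [-0.9, 2.11], [0.09, 2.58], [-1.31, 4.45], [0.11, 2.69], [-2.54, 2.54]. Speed limits (rad/s): [2.39, 2.39, 3.01, 3.14, 3.14, 3.14].

### API

Orientations are given as a unit quaternion [w, x, y, z].
In Python, from cell import robot, vision, nets gives the robot as it stands.
- The arm moves only by the shell command python3 -m pendant 'ROWS' [FORCE]. ROWS is JSON, a list of rows, each a list of 3 entries, a list of its own where there are three numbers: the turn, a rotation vector about the world's x, y, z in degrees, then the shift along the world's x, y, z in mm, then the finger opening in mm, from 0 to 87.8. In form: [[[wx, wy, wz], [x, y, z], claw], ...]. A call has 1 to 12 rows; each row shifts and turns the commanded pose from where the row before left it; what a row does not reach is not made up. A row lasts 1/12 s, in which the tool goes at most 41.7 mm and 7.16 degrees, less where a joint would pass 70% of its speed; a pose out of reach is approached as far as the arm can. A call is refused whole if a number of a shift passes 41.7 or a number of a turn 7.16, either way. A call with a gripper value outside its range is refused whole. The fingers move at their own pace and stop on an object; FORCE is the grip in N (left out, the last holds). Time passes only in rows, so rows that do not move let the fingers close. It gives the time, the measured TCP pose, the force and the opening at its end, in the units of the state.
- robot.state(): the state, without advancing time (a new reading comes with each control period).
- vision.get_image(name): name is "side" or "top"; returns the picture (420x560x3 uint8, red, green, blue); there is no depth.
- vision.camera_info(name): a dict with "fx", "fy", "cx", "cy" (pixels), "k1" (the pictures are not rectified: a ray, as slopes to the right and down, at radius r is drawn at 1 + k1 r^2 times it, then the intrinsics apply), "xyz" and "attitude" of the camera in the world. Camera axes: x right, y up, looking along -z (the intrinsics and any distortion apply to the point x, -y, -z); pixel columns grow to the right and rows downward; lengths in m; the calibration is good to about 2 mm. A picture is of the moment at which its call begins. camera_info takes no time and is no camera call.
- robot.close_job(): hands the job in, once; it reports no verdict.
Trained networks look in the newest picture that a camera, given by its name, has taken for a name from the list of things; names that differ only in an ending like _2 or _b are one class to them, and where a whole thing is asked for, a point or a joint stands for the part that bears it (a point fixed in the world has none). Each returns a list of dicts, best first, with "p" (0 to 1); they miss things now and then, are a little off and sometimes report something else, mostly with a low value. They report only what shows in the picture. A call takes as long as a camera call. They do not tell look-alikes from the thing itself.
- nets.recognise(camera, label): "position" ([column, row] in pixels, amid what is visible of it).
- nets.place_of(camera, label): "position" ([column, row] in pixels: a listed point, or the origin of a listed thing).
The state is a dict: "t": time; "q": joint angles; "joint_velocities": joint speeds; "joint_efforts": joint torques, N m; "ee_pos": TCP position; "orientation": TCP orientation; "force": force on the tool from outside, world axes, zero at the start; "ft_torque": the same for the moment, N m; "opening": finger opening in m.
Only numpy, scipy, OpenCV 4.12 (cv2) and the standard library are available. Lean on these libraries where they do the work, as an engineer would, in place of code of your own. Each camera call takes 0.05 s, during which the arm holds its last target.

## Working session

There is one attempt and no reset: what is moved stays moved. The work goes in short steps, Python scripts to look and compute and a shell command to move; the robot and the scene stay as the last step left them, time stands still between calls to the robot, and variables do not carry over. Pictures are saved under pics/ and viewed, and the job is handed in when it is done.

```bash
ls; mkdir -p pics; cat > h.py <<'E'
import numpy as np, cv2
from cell import robot, vision, nets
def save(n,im): cv2.imwrite('pics/'+n,im[:,:,::-1])
E
python3 - <<'E'
from h import *
for c in ['side','top']:
    im=vision.get_image(c); save(c+'0.png',im); np.save(c+'.npy',im)
    print(c,vision.camera_info(c))
    for l in ['scale','rib','zero_mark','needle_tip','pan_top','jar','tare_ring']:
        print(l,[(np.round(d['position'],1).tolist(),round(d['p'],2)) for d in nets.place_of(c,l)][:4])
print(robot.state())
E
```

```text
pics
side {'fx': 515.9806688748679, 'fy': 515.9806688748679, 'cx': 273.5137831849286, 'cy': 207.4796934504963, 'k1': -0.12551865899654385, 'xyz': array([-0.36283374,  0.89871947,  1.53252758]), 'attitude': array([-0.36229722, -0.14549444,  0.33758993,  0.85650752])}
scale [([244.1, 230.8], 0.68), ([294.2, 239.8], 0.58)]
rib []
zero_mark [([305.3, 228.8], 0.76)]
needle_tip []
pan_top []
jar [([176.7, 255.2], 0.84), ([209.2, 214.7], 0.71), ([246.6, 230.1], 0.7), ([216.8, 283.9], 0.61)]Traceback (most recent call last):
  File "<stdin>", line 6, in <module>
ValueError: it knows: brush, clothespin, detergent, jar, needle_tip, pan_top, powder_jar, rib, scale, scoop, soap_dish, zero_mark
```

```bash

python3 - <<'E'
from h import *
for c in ['top']:
    im=vision.get_image(c); save(c+'0.png',im); np.save(c+'.npy',im)
    print(c,vision.camera_info(c))
    for l in ['scale','rib','zero_mark','needle_tip','pan_top','jar']:
        print(l,[(np.round(d['position'],1).tolist(),round(d['p'],2)) for d in nets.place_of(c,l)][:7])
print(robot.state())
E
```

```text
top {'fx': 501.1223460876758, 'fy': 501.1223460876758, 'cx': 279.15121443280174, 'cy': 216.82686216115616, 'k1': -0.011483307222112528, 'xyz': array([ 0.49018175, -0.0374341 ,  1.56535823]), 'attitude': array([ 0.71627087,  0.02927671, -0.02311606, -0.69682463])}
scale [([277.3, 251.1], 0.66)]
rib [([306.1, 256.8], 0.72)]
zero_mark [([294.1, 265.0], 0.84)]
needle_tip []
pan_top [([232.5, 206.0], 0.94)]
jar [([235.1, 142.5], 0.89), ([235.7, 211.5], 0.87), ([163.9, 237.6], 0.77), ([166.5, 170.5], 0.65), ([235.3, 207.7], 0.24), ([109.3, 267.4], 0.2)]
{'t': 0.7, 'q': array([-1.22495637e+00,  4.23073619e-01,  1.62990493e+00, -9.97856772e-06,
        1.08858328e+00, -1.89943172e-02]), 'joint_velocities': array([ 1.56843668e-03, -4.21113889e-05, -1.61390927e-03,  2.28596172e-03,
       -2.64310889e-03,  3.51135822e-05]), 'joint_efforts': array([-2.67419644e-03, -5.44424379e+01, -2.74002743e+01,  6.43621967e-02,
        1.67424063e-02, -1.13908473e-05]), 'ee_pos': array([ 0.22301738, -0.58384386,  0.22268961]), 'orientation': array([ 1.59266229e-05,  9.83407660e-01,  1.81409408e-01, -1.85389277e-06]), 'force': array([-0.2115898 , -0.16253047,  0.36344707]), 'ft_torque': array([-0.00522368,  0.02045644, -0.02768123]), 'opening': 0.08799960113824265}
```

View pics/side0.png

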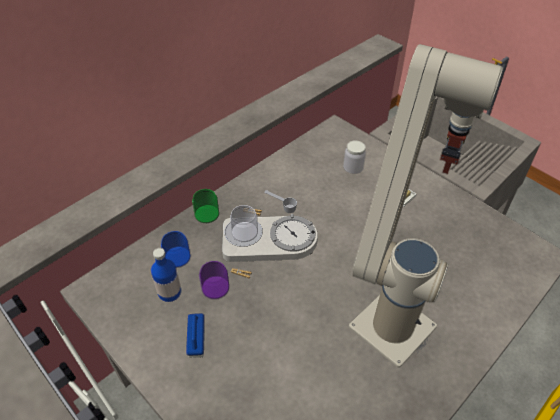

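View pics/top0.png

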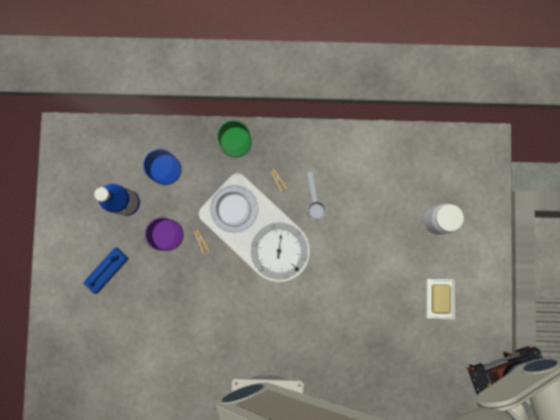

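The scale is in the top view with its dial at about (278,251) and pan at (234,207). The clear jar stands on the pan. The coloured look-alikes are green (235,140), blue (162,167) and purple (165,234), so they aren't the jar. Next I'll enlarge the dial and set up the geometry.

```bash
cat >> h.py <<'E'
from scipy.spatial.transform import Rotation as R
def cam(c):
    i=vision.camera_info(c); q=i['attitude']; return i,R.from_quat([q[1],q[2],q[3],q[0]]).as_matrix()
def proj(c,P):
    i,M=cam(c); p=(np.atleast_2d(P)-i['xyz'])@M
    u=np.stack([p[:,0]/-p[:,2],-p[:,1]/-p[:,2]],1); r2=(u**2).sum(1,keepdims=True)
    return u*(1+i['k1']*r2)*i['fx']+[i['cx'],i['cy']]
def unproj(c,px,z):
    i,M=cam(c); d=(np.atleast_2d(px).astype(float)-[i['cx'],i['cy']])/i['fx']; u=d.copy()
    for _ in range(10): u=d/(1+i['k1']*(u**2).sum(1,keepdims=True))
    r=np.stack([u[:,0],-u[:,1],-np.ones(len(u))],1)@M.T
    return i['xyz']+r*((z-i['xyz'][2])/r[:,2])[:,None]
def crop(c,im,x0,y0,w,h,s,n): save(n,cv2.resize(im[y0:y0+h,x0:x0+w],None,fx=s,fy=s,interpolation=cv2.INTER_CUBIC))
E
python3 - <<'E'
from h import *
crop('top',np.load('top.npy'),190,165,130,125,6,'top1.png')
im=vision.get_image('side'); np.save('side.npy',im)
crop('side',im,210,190,120,85,6,'side1.png')
for c in ['top','side']:
  for l in ['brush','clothespin','scoop','soap_dish','detergent','powder_jar']:
   print(c,l,[(np.round(unproj(c,d['position'],0)[0,:2],3).tolist(),round(d['p'],2)) for d in nets.place_of(c,l)][:2])
print('tcp px',proj('top',robot.state()['ee_pos']),proj('side',robot.state()['ee_pos']))
print('dial top',unproj('top',[278,251],.05),'side',unproj('side',[294,233],.05))
print('scale origin',unproj('top',[277.3,251.1],0),unproj('side',[294.2,239.8],0))
print('zero',unproj('top',[294.1,265.0],.047),unproj('side',[305.3,228.8],.047),'rib',unproj('top',[306.1,256.8],.063),'pan',unproj('top',[232.5,206],.067))
E
```

```text
top brush [([0.426, 0.504], 0.83)]
top clothespin [([0.534, 0.213], 0.64), ([0.721, -0.017], 0.55)]
top scoop [([0.613, -0.136], 0.95)]
top soap_dish [([0.367, -0.533], 0.58)]
top detergent [([0.648, 0.468], 0.85)]
top powder_jar [([0.599, -0.517], 0.59), ([0.623, -0.14], 0.31)]
side brush [([0.422, 0.502], 0.7)]
side clothespin [([0.518, 0.226], 0.45), ([0.731, -0.024], 0.35)]
side scoop [([0.633, -0.136], 0.71)]
side soap_dish [([0.511, -0.125], 0.48), ([0.358, -0.512], 0.46)]
side detergent [([0.637, 0.466], 0.8)]
side powder_jar [([0.59, -0.504], 0.68), ([0.71, -0.011], 0.35)]
tcp px [[487.93956664 361.62105656]] [[446.96215595 164.18909125]]
dial top [[ 0.49905455 -0.02205932  0.05      ]] side [[ 0.49201151 -0.02566965  0.05      ]]
scale origin [[ 0.49897586 -0.01937968  0.        ]] [[ 0.49630456 -0.03291342  0.        ]]
zero [[ 0.45829672 -0.07175612  0.047     ]] [[ 0.47838263 -0.07320693  0.047     ]] rib [[ 0.48402126 -0.10660109  0.063     ]] pan [[0.63004431 0.11825388 0.067     ]]
```

View pics/top1.png

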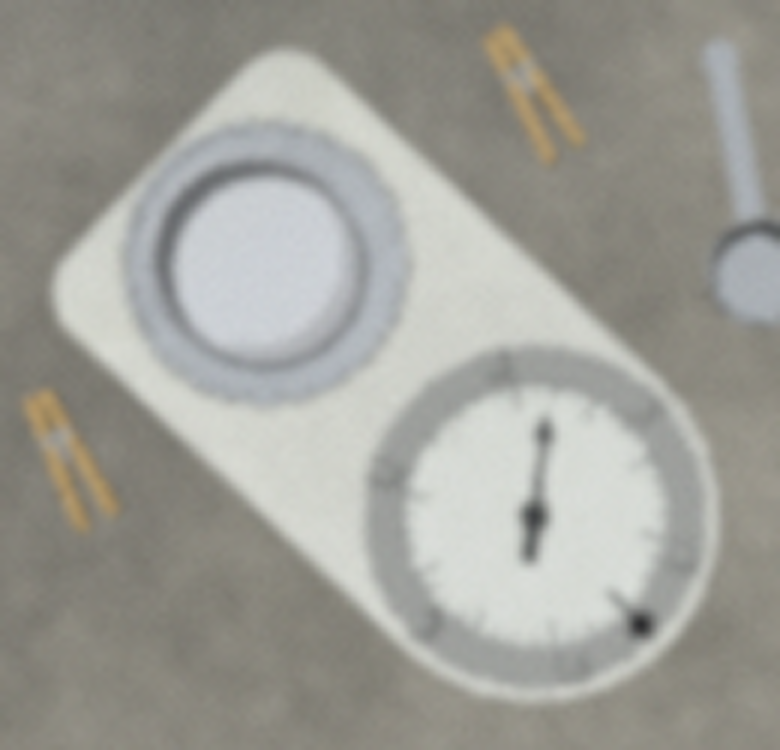

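View pics/side1.png

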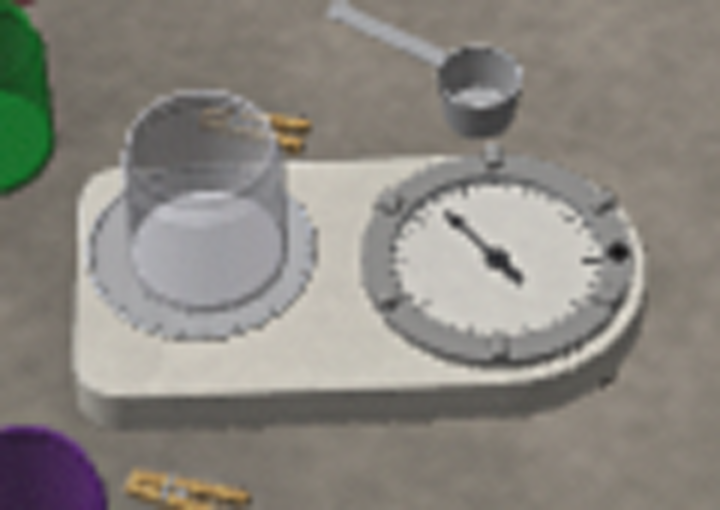

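```bash

python3 - <<'E'
from h import *
T=lambda x,y:(190+(x+.5)/6-.5,165+(y+.5)/6-.5)
S=lambda x,y:(210+(x+.5)/6-.5,190+(y+.5)/6-.5)
def ang(v): return np.round(np.degrees(np.arctan2(v[1],v[0])),1)
for c,f,pts in (('top',T,dict(hub=(533,516,.048),tip=(547,418,.048),diam=(641,625,.054),zin=(612,594,.047),tail=(528,560,.048),pan=(268,264,.067),r1=(507,362,.063),r2=(650,408,.063),r3=(686,566,.063),r4=(582,667,.063),r5=(429,627,.063),r6=(389,473,.063))),
 ('side',S,dict(hub=(497,259,.048),tip=(446,212,.048),diam=(619,252,.054),zin=(586,260,.047),tail=(519,281,.048),r1=(392,200,.063),r2=(493,153,.063),r3=(607,198,.063),r4=(609,300,.063),r5=(502,345,.063),r6=(390,302,.063)))):
  W={k:unproj(c,f(v[0],v[1]),v[2])[0] for k,v in pts.items()}
  rc=np.mean([W['r%d'%i][:2] for i in range(1,7)],0); print(c,'hub',W['hub'],'ribmean',rc)
  for k,v in W.items(): print(k,np.round(v,3),'ang',ang(v[:2]-rc),'r',np.round(np.linalg.norm(v[:2]-rc),4))
E
```

```text
top hub [ 0.50035688 -0.0232624   0.048     ] ribmean [ 0.49992597 -0.02713552]
hub [ 0.5   -0.023  0.048] ang 83.7 r 0.0039
tip [ 0.55  -0.029  0.048] ang -2.1 r 0.05
diam [ 0.447 -0.079  0.054] ang -135.4 r 0.0737
zin [ 0.462 -0.064  0.047] ang -135.5 r 0.0527
tail [ 0.478 -0.021  0.048] ang 165.1 r 0.0225
pan [0.622 0.113 0.067] ang 48.8 r 0.1859
r1 [ 0.577 -0.008  0.063] ang 13.8 r 0.0791
r2 [ 0.556 -0.08   0.063] ang -43.6 r 0.0771
r3 [ 0.478 -0.1    0.063] ang -107.0 r 0.0765
r4 [ 0.426 -0.05   0.063] ang -162.9 r 0.0772
r5 [0.444 0.027 0.063] ang 136.2 r 0.0779
r6 [0.52  0.049 0.063] ang 75.5 r 0.0787
side hub [ 0.49819979 -0.02352569  0.048     ] ribmean [ 0.49483252 -0.02126128]
hub [ 0.498 -0.024  0.048] ang -33.9 r 0.0041
tip [ 0.548 -0.028  0.048] ang -7.4 r 0.054
diam [ 0.445 -0.079  0.054] ang -130.8 r 0.0758
zin [ 0.459 -0.064  0.047] ang -130.2 r 0.0554
tail [ 0.476 -0.021  0.048] ang 177.7 r 0.0189
r1 [ 0.57  -0.002  0.063] ang 14.7 r 0.0779
r2 [ 0.554 -0.076  0.063] ang -42.8 r 0.0804
r3 [ 0.476 -0.1    0.063] ang -103.2 r 0.081
r4 [ 0.418 -0.04   0.063] ang -166.3 r 0.0789
r5 [0.439 0.032 0.063] ang 136.0 r 0.0772
r6 [0.511 0.058 0.063] ang 78.3 r 0.0805
```

The zero mark, the diamond at crop (641,625), sits at about -133.5° world. The needle points to about -6°, so the ring has to turn about 127° anticlockwise. I'll push the rib at about -163° from behind with shut fingers, which keeps to the side away from the pan.

```bash
python3 -m pendant '[[[0,0,-2],[11,32,0],0],[[0,0,-2],[11,32,0],0],[[0,0,-2],[11,32,0],0],[[0,0,-2],[11,32,0],0],[[0,0,-2],[11,32,0],0],[[0,0,-2],[11,32,0],0],[[0,0,-2],[11,32,0],0],[[0,0,-2],[11,32,0],0],[[0,0,-2],[11,32,0],0],[[0,0,-2],[11,32,0],0],[[0,0,-2],[11,32,0],0],[[0,0,-2],[11,32,0],0]]' 5; python3 -m pendant '[[[0,0,-2],[11,32,0],0],[[0,0,-2],[11,32,0],0],[[0,0,-2],[11,32,0],0],[[0,0,-2],[11,32,0],0],[[0,0,0],[11,32,0],0],[[0,0,0],[12,31,0],0],[[0,0,0],[0,0,0],0],[[0,0,0],[0,0,0],0]]'
```

```text
t: 2.35
ee_pos: [0.3552, -0.1984, 0.2229]
orientation: [0.0, 1.0, -0.028, 0.0]
force: [1.0, -0.6, 0.5]
opening: 0.0116
t: 3.02
ee_pos: [0.4224, -0.0076, 0.2228]
orientation: [0.0, 0.995, -0.095, 0.0]
force: [0.3, -1.1, 0.3]
opening: 0.0008
```

```bash
python3 -m pendant '[[[0,0,0],[0,0,-30],0],[[0,0,0],[0,0,-30],0],[[0,0,0],[0,0,-30],0],[[0,0,0],[0,0,-25],0],[[0,0,0],[0,0,-15],0],[[0,0,0],[0,0,0],0],[[0,0,0],[0,0,0],0]]'
python3 - <<'E'
from h import *
im=vision.get_image('side'); crop('s',im,250,190,100,75,8,'side2.png')
print(proj('side',robot.state()['ee_pos']))
E
```

```text
t: 3.6
ee_pos: [0.4212, -0.0098, 0.0924]
orientation: [0.0, 0.995, -0.097, -0.001]
force: [-0.5, 0.6, -0.0]
opening: 0.0007
[[304.99402273 238.19213592]]
```

View pics/side2.png

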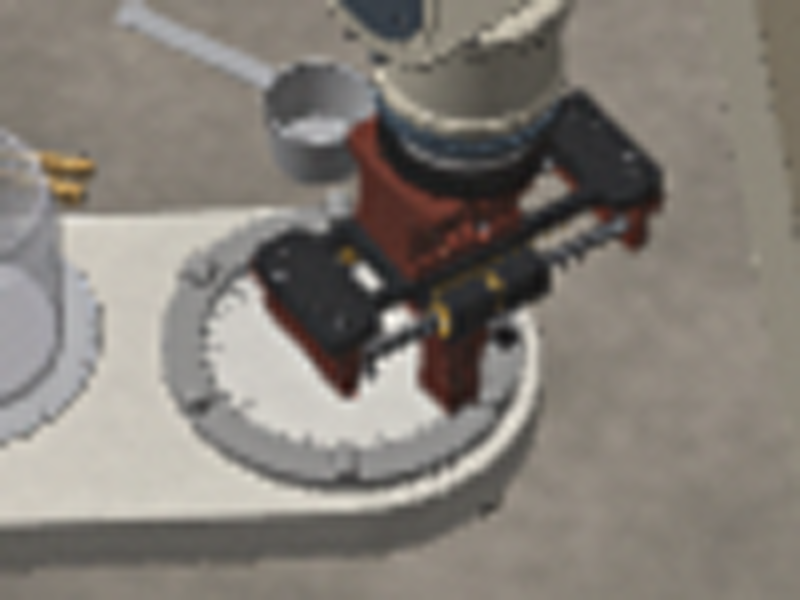

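The shut fingertip, at crop (440,395), is above the ring between two ribs. The target rib is hidden just beyond it at about (505,385). I'll lower to 4 mm above the ring.

```bash
python3 -m pendant '[[[0,0,0],[0,0,-12],0],[[0,0,0],[0,0,-12],0],[[0,0,0],[0,0,-6],0],[[0,0,0],[0,0,-4],0],[[0,0,0],[0,0,0],0],[[0,0,0],[0,0,0],0]]'
python3 - <<'E'
import numpy as np
C=np.array([499,-23.8]);r=78
a=168.5
p=C+r*np.array([np.cos(np.radians(a)),np.sin(np.radians(a))])
for k in range(24):
    a+=6; n=C+r*np.array([np.cos(np.radians(a)),np.sin(np.radians(a))]); print(round(a,1),np.round(n-p,1),np.round(n,1)); p=n
E
```

```text
t: 4.15
ee_pos: [0.4224, -0.009, 0.0592]
orientation: [0.0, 0.995, -0.097, 0.0]
force: [0.1, 0.8, -0.5]
opening: 0.0005
174.5 [-1.2 -8.1] [421.4 -16.3]
180.5 [-0.4 -8.2] [421.  -24.5]
186.5 [ 0.5 -8.1] [421.5 -32.6]
192.5 [ 1.3 -8.1] [422.8 -40.7]
198.5 [ 2.2 -7.9] [425.  -48.5]
204.5 [ 3.  -7.6] [428.  -56.1]
210.5 [ 3.8 -7.2] [431.8 -63.4]
216.5 [ 4.5 -6.8] [436.3 -70.2]
222.5 [ 5.2 -6.3] [441.5 -76.5]
228.5 [ 5.8 -5.7] [447.3 -82.2]
234.5 [ 6.4 -5.1] [453.7 -87.3]
240.5 [ 6.9 -4.4] [460.6 -91.7]
246.5 [ 7.3 -3.6] [467.9 -95.3]
252.5 [ 7.6 -2.9] [475.5 -98.2]
258.5 [ 7.9 -2. ] [ 483.4 -100.2]
264.5 [ 8.1 -1.2] [ 491.5 -101.4]
270.5 [ 8.2 -0.4] [ 499.7 -101.8]
276.5 [8.1 0.5] [ 507.8 -101.3]
282.5 [8.1 1.3] [ 515.9 -100. ]
288.5 [7.9 2.2] [523.7 -97.8]
294.5 [7.6 3. ] [531.3 -94.8]
300.5 [7.2 3.8] [538.6 -91. ]
306.5 [6.8 4.5] [545.4 -86.5]
312.5 [6.3 5.2] [551.7 -81.3]
```

```bash
python3 -m pendant '[[[0,0,3],[-0.7,-4,-1.5],0],[[0,0,3],[-0.5,-4.1,0],0],[[0,0,3],[-0.3,-4.1,0],0],[[0,0,3],[-0.1,-4.1,0],0],[[0,0,3],[0.2,-4.1,0],0],[[0,0,3],[0.3,-4.0,0],0],[[0,0,3],[0.6,-4.1,0],0],[[0,0,3],[0.7,-4,0],0],[[0,0,3],[1,-4,0],0],[[0,0,3],[1.2,-3.9,0],0],[[0,0,3],[1.4,-3.8,0],0],[[0,0,3],[1.6,-3.8,0],0]]'
python3 - <<'E'
from h import *
im=vision.get_image('side'); crop('s',im,250,190,100,75,8,'side3.png')
im=vision.get_image('top'); crop('s',im,230,200,100,75,8,'top3.png')
print(robot.state()['ee_pos'],robot.state()['force'])
E
```

```text
t: 5.15
ee_pos: [0.4276, -0.0569, 0.0579]
orientation: [0.0, 0.976, 0.217, 0.0]
force: [0.1, 1.0, 0.2]
opening: 0.0002
[ 0.42787377 -0.05712893  0.05779089] [-0.16654071  0.57325111 -0.24543918]
```

View pics/side3.png

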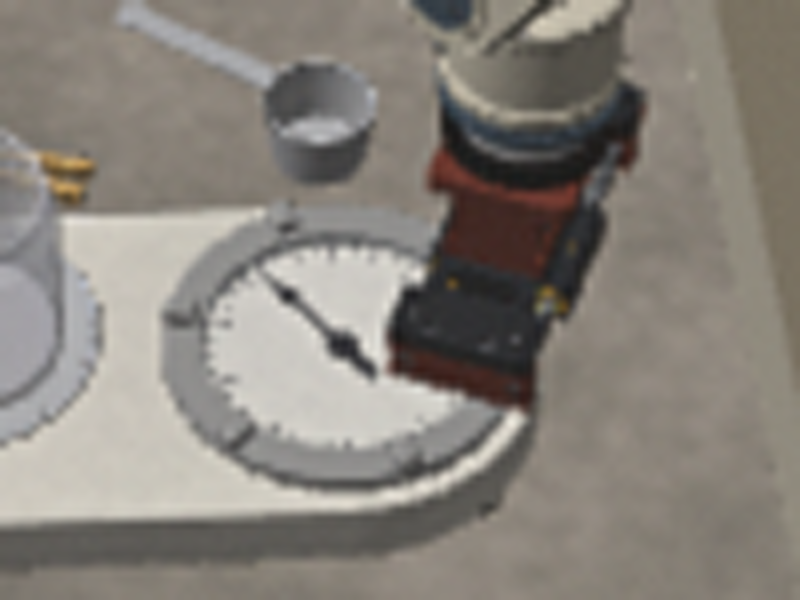

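View pics/top3.png

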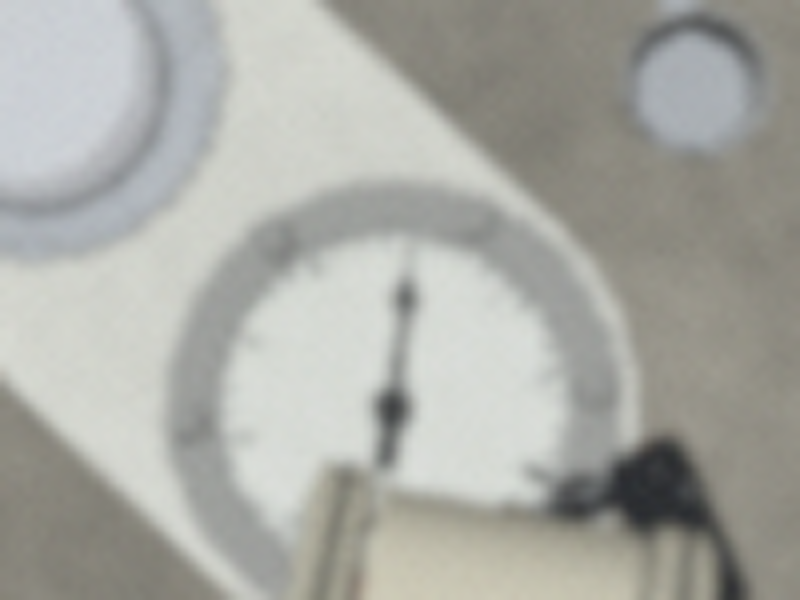

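The ring has turned with the push. The zero line is now at top crop (545,475), about -113°, and the needle and scale haven't moved. I'll continue the arc.

```bash
python3 -m pendant '[[[0,0,3],[1.8,-3.7,0],0],[[0,0,3],[2,-3.5,0],0],[[0,0,3],[2.2,-3.5,0],0],[[0,0,3],[2.3,-3.3,0],0],[[0,0,3],[2.5,-3.2,0],0],[[0,0,3],[2.7,-3.1,0],0],[[0,0,3],[2.8,-2.9,0],0],[[0,0,3],[3,-2.8,0],0],[[0,0,3],[3.1,-2.6,0],0],[[0,0,3],[3.3,-2.5,0],0],[[0,0,3],[3.4,-2.3,0],0],[[0,0,3],[3.5,-2.1,0],0]]'
python3 -m pendant '[[[0,0,3],[3.6,-1.9,0],0],[[0,0,3],[3.7,-1.7,0],0],[[0,0,3],[3.8,-1.5,0],0],[[0,0,3],[3.8,-1.4,0],0],[[0,0,3],[3.9,-1.1,0],0],[[0,0,3],[4,-0.9,0],0],[[0,0,3],[4,-0.7,0],0],[[0,0,3],[4.1,-0.5,0],0],[[0,0,3],[4.1,-0.3,0],0],[[0,0,3],[4.1,-0.1,0],0],[[0,0,3],[4.1,0.2,0],0],[[0,0,3],[4,0.3,0],0]]'
python3 - <<'E'
from h import *
im=vision.get_image('side'); crop('s',im,250,190,100,75,8,'side4.png')
im=vision.get_image('top'); crop('s',im,230,200,100,75,8,'top4.png')
print(robot.state()['ee_pos'],robot.state()['force'],robot.state()['q'])
E
```

```text
t: 6.25
ee_pos: [0.4594, -0.0923, 0.0574]
orientation: [-0.0, 0.862, 0.507, -0.0]
force: [-1.8, -0.2, -0.3]
opening: 0.0006
t: 7.25
ee_pos: [0.5069, -0.1019, 0.0574]
orientation: [-0.0, 0.663, 0.749, -0.0]
force: [-1.2, -2.2, -0.1]
opening: 0.0005
[ 0.50754471 -0.10188179  0.05750795] [-0.59703665  0.75046032 -0.38847988] [-2.21024417e-01  5.27610051e-01  1.95904633e+00 -1.84170263e-04
  6.54494240e-01 -3.40594430e-01]
```

View pics/side4.png

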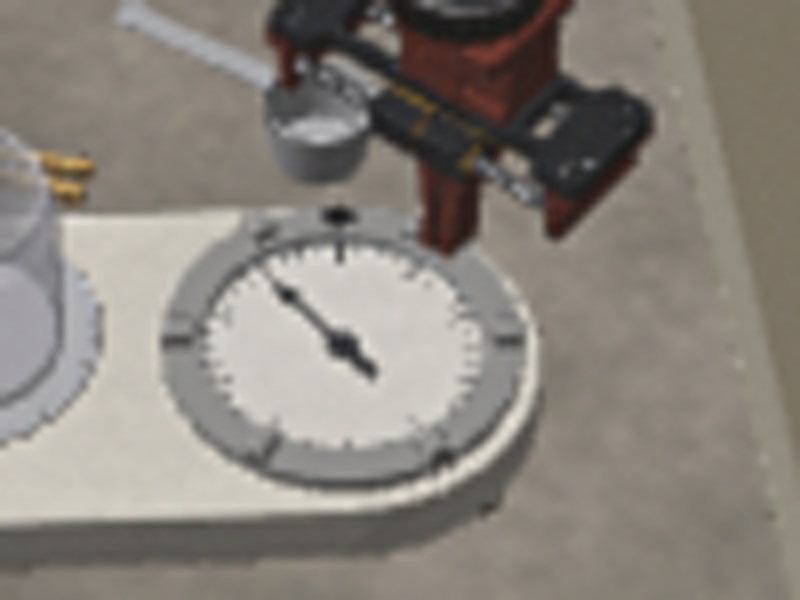

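View pics/top4.png

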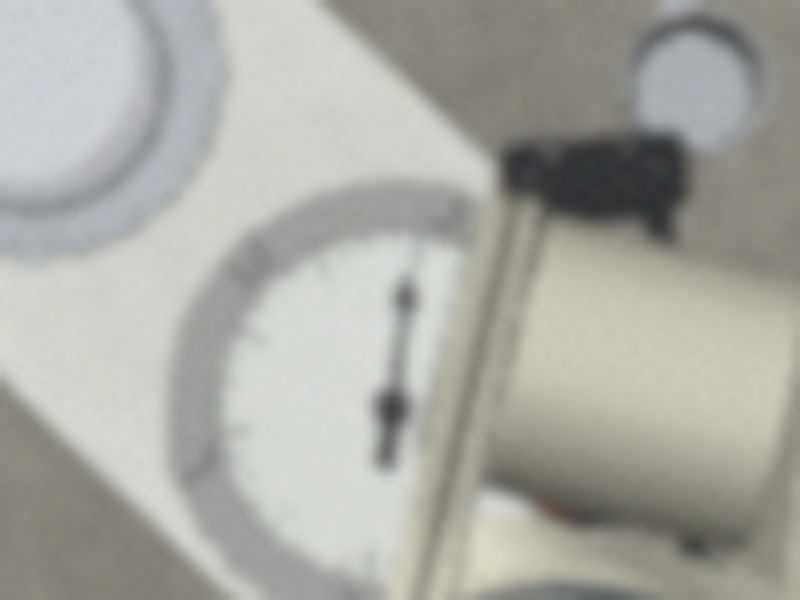

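Side crop: the diamond is at (340,215), the zero line ends at (341,258), and the needle tip is around (265,270). I'll work out how much is left.

```bash

python3 - <<'E'
from h import *
S=lambda x,y:(250+(x+.5)/8-.5,190+(y+.5)/8-.5)
h=unproj('side',S(341,343),.048)[0]
for n,p,z in (('diam',(340,215),.054),('zin',(341,262),.047),('tip',(281,287),.048),('tip2',(262,267),.048),('tail',(370,374),.048)):
    v=unproj('side',S(*p),z)[0]-h; print(n,np.round(v,4),np.degrees(np.arctan2(v[1],v[0])),np.hypot(*v[:2]))
i=nets.place_of('side','zero_mark'); print(i); print(nets.place_of('side','needle_tip'))
E
```

```text
diam [ 0.0537 -0.0537  0.006 ] -44.9805380085654 0.07598017174966587
zin [ 0.0364 -0.037  -0.001 ] -45.4662607085798 0.05188031012832093
tip [ 0.0446 -0.0045  0.    ] -5.740572586444113 0.04482710845026018
tip2 [ 0.06   -0.0069  0.    ] -6.604129969050133 0.06038161026011223
tail [-0.0229  0.0039  0.    ] 170.43801774355586 0.023182288338278897
[{'position': [288.7, 222.2], 'p': 0.61}, {'position': [281.7, 220.3], 'p': 0.55}]
[]
```

```bash
python3 -m pendant '[[[0,0,3],[4.1,0.6,0],0],[[0,0,3],[4,0.7,0],0],[[0,0,3],[4,0.9,0],0],[[0,0,3],[4,1.2,0],0],[[0,0,3],[3.8,1.4,0],0],[[0,0,3],[3.8,1.5,0],0],[[0,0,3],[3.7,1.7,0],0],[[0,0,3],[3.6,2,0],0],[[0,0,3],[3.5,2.1,0],0],[[0,0,3],[3.4,2.2,0],0],[[0,0,3],[3.3,2.5,0],0],[[0,0,0],[0,0,0],0]]'
cat > m.py <<'E'
from h import *
import sys
im=vision.get_image('side'); crop('s',im,250,190,100,75,8,sys.argv[1])
st=robot.state(); print(st['ee_pos'],st['force'],np.degrees(np.arctan2(st['ee_pos'][1]+.0238,st['ee_pos'][0]-.499))%360)
E
python3 m.py side5.png
```

```text
t: 8.45
ee_pos: [0.5487, -0.085, 0.0574]
orientation: [0.0, 0.423, 0.906, 0.0]
force: [0.8, 0.4, 0.6]
opening: 0.0003
[ 0.54845275 -0.08502565  0.05732666] [0.5363299  0.78035723 0.18248289] 308.9282541653061
```

View pics/side5.png

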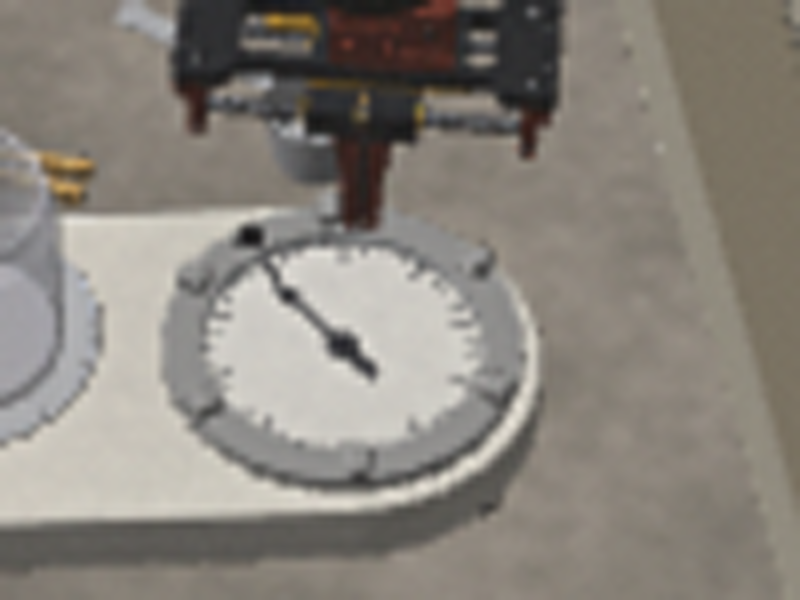

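```bash

cat > a.py <<'E'
from h import *
def A(**k):
    S=lambda x,y:(250+(x+.5)/8-.5,190+(y+.5)/8-.5)
    h=unproj('side',S(341,343),.048)[0]
    for n,(x,y,z) in k.items():
        v=unproj('side',S(x,y),z)[0]-h; print(n,np.round(np.degrees(np.arctan2(v[1],v[0])),1),np.hypot(*v[:2]).round(4))
E
python3 - <<'E'
from a import A
A(diam=(249,236,.054),line=(265,260,.047),r_a=(196,275,.063),r_b=(484,259,.063),r_c=(496,387,.063),r_d=(362,459,.063),r_e=(207,405,.063))
E
```

```text
diam -9.6 0.0758
line -10.6 0.0639
r_a 22.4 0.0745
r_b -104.2 0.0791
r_c -163.5 0.0809
r_d 141.0 0.0824
r_e 84.2 0.0806
```

Zero is at about -10° and the needle at about -6°. I'll make a slow final nudge of about 4°.

```bash
python3 -m pendant '[[[0,0,1],[1,0.9,0],0],[[0,0,1],[1,0.9,0],0],[[0,0,1],[1,0.9,0],0],[[0,0,1],[1,0.9,0],0],[[0,0,0],[0,0,0],0],[[0,0,0],[0,0,0],0]]'; python3 m.py side6.png
```

```text
t: 9.0
ee_pos: [0.5525, -0.0815, 0.0572]
orientation: [0.0, 0.392, 0.92, 0.0]
force: [-0.9, -0.9, 0.2]
opening: 0.0004
[ 0.55246546 -0.08149107  0.0571961 ] [-0.51417155 -0.28861574  0.46668292] 312.8229507592312
```

View pics/side6.png

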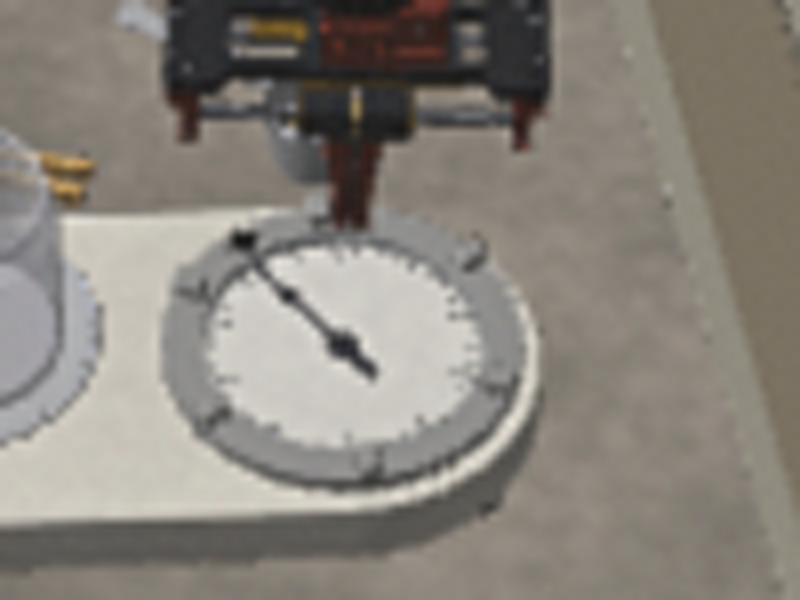

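The diamond at (243,240) and the zero line now run straight on from the needle. I'll back off along the arc, lift clear, and check from both cameras.

```bash
python3 -m pendant '[[[0,0,0],[-3,-2.6,0],0],[[0,0,0],[-3,-2.6,0],0],[[0,0,0],[0,0,15],0],[[0,0,0],[0,0,30],0],[[0,0,0],[0,0,35],0],[[0,0,0],[0,-20,35],0],[[0,0,0],[-5,-40,20],0],[[0,0,0],[-5,-40,0],0],[[0,0,0],[-5,-40,0],0],[[0,0,0],[-5,-40,0],0],[[0,0,0],[-5,-40,0],0],[[0,0,0],[-5,-40,0],0]]'; python3 -m pendant '[[[0,0,0],[-5,-40,0],0],[[0,0,0],[-5,-40,0],0],[[0,0,0],[0,0,0],0],[[0,0,0],[0,0,0],0]]'; python3 m.py side7.png; python3 - <<'E'
from h import *
from a import A
im=vision.get_image('top'); np.save('top_end.npy',im); crop('t',im,190,165,130,100,6,'top7.png')
for l in ['zero_mark','needle_tip','scale','jar','pan_top']: print(l,[(np.round(d['position'],1).tolist(),round(d['p'],2)) for d in nets.place_of('top',l)][:4])
for l in ['zero_mark','needle_tip']: print(l,[(np.round(d['position'],1).tolist(),round(d['p'],2)) for d in nets.place_of('side',l)][:4])
A(diam=(243,240,.054))
E
```

```text
t: 10.05
ee_pos: [0.5157, -0.3456, 0.1908]
orientation: [0.0, 0.392, 0.92, 0.0]
force: [0.9, 0.1, -0.1]
opening: 0.0004
t: 10.38
ee_pos: [0.5056, -0.4256, 0.1902]
orientation: [-0.0, 0.393, 0.919, 0.0]
force: [-0.1, 0.6, 0.6]
opening: 0.0011
[ 0.50582865 -0.4239568   0.19009375] [-0.42287746 -0.12570639 -0.457414  ] 270.977654054048
zero_mark [([285.3, 231.4], 0.64)]
needle_tip []
scale [([279.1, 252.1], 0.72)]
jar [([234.4, 210.5], 0.96), ([163.0, 235.4], 0.95), ([237.5, 142.9], 0.93), ([164.3, 171.3], 0.89)]
pan_top [([231.8, 203.8], 0.9)]
zero_mark [([279.5, 221.4], 0.83)]
needle_tip [([252.1, 214.4], 0.58)]
diam -6.7 0.0754
```

View pics/side7.png

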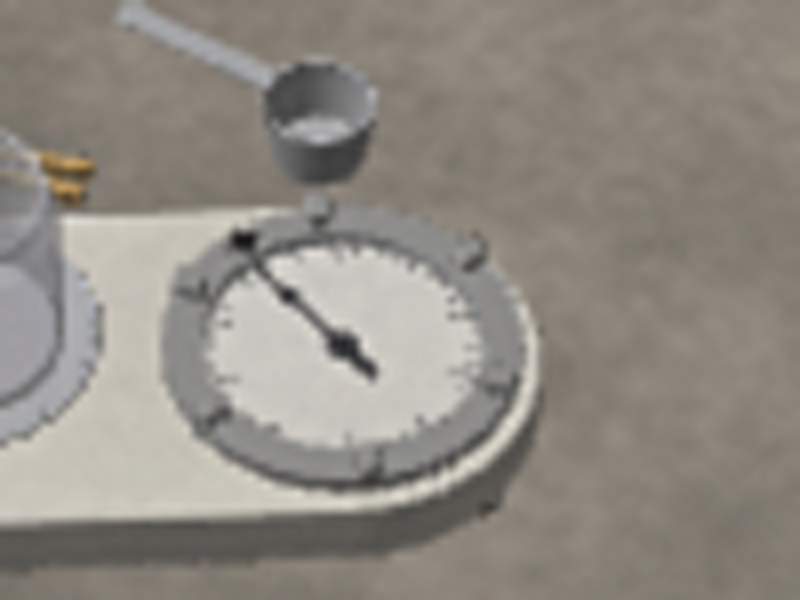

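View pics/top7.png

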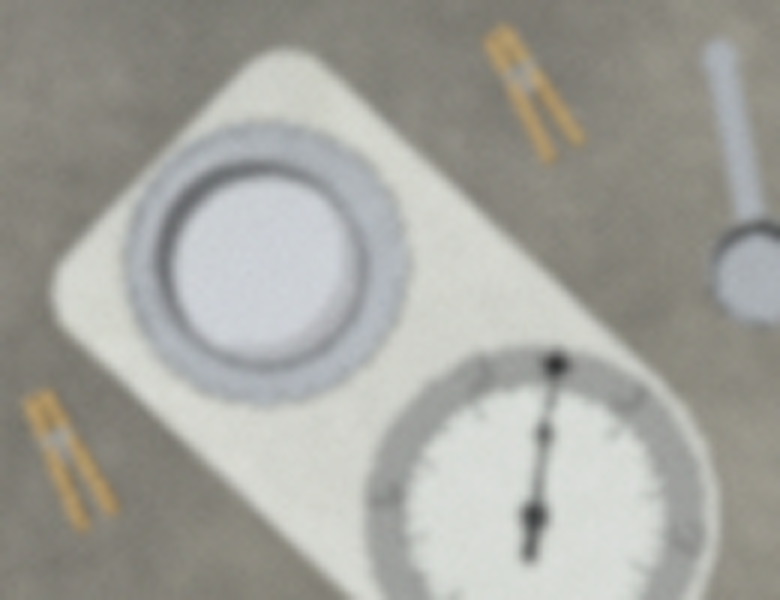

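Both views agree. In the top crop the diamond is at (557,364) and the needle head at (544,434), in line with the hub at (533,516) to within about 1.5°. The scale, jar and clutter are at the same pixels as before.

```bash
python3 -c "
from cell import robot
print(robot.close_job())"
```

```text
the job is handed in; nothing more can be done
None
```

I tared the scale for the jar and handed the job in at about 10.5 s of the 64 s allowed. The system gives no verdict, so the result below rests on my own last checks.

**What I did:** With the shut fingertips I pushed one rib about 127° anticlockwise, along the side of the dial away from the pan. I finished with a slow 4° nudge, backed off and lifted clear. The tool force stayed under about 3 N at every reading I took.

**Last checks:**
- **Alignment:** The side view put the zero mark at about -6.7° and the needle at about -6.2°. The top view had them within about 1.5° of each other. Both are inside the 4.5° limit.
- **Scene:** The scale, jar, scoop and clothespins looked unmoved in the last pictures; I did not re-measure the other items, but the arm stayed well clear of them.
- **Did not agree:** The needle-tip network found nothing in the top view. In the side view it gave a wrong spot, (252,214) with p 0.58, over by the pan. I measured the needle by eye from enlarged crops instead.

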